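# Lock the bayonet cap of the lamp house

### The job

The lamp has been changed and the aluminium bayonet cap of the small black lamp house on the table still stands popped up on its spring. Press the cap down by its red finger dish and turn it gently clockwise (seen from above) until you feel its hidden pins find their notches, push it fully in against the spring, twist it on by a quarter turn to the stop, then let go so that it springs up a little into its catch and stays locked. Never force it, and leave the things around it where they are.

Things in the scene. Friction and masses are not known exactly. Their poses are not given: they have to be found in the camera images.
- lamp_socket: lamp house, fixed to the table: black box 84 x 84 mm, 40 mm high on a 90 mm square aluminium foot, with an upright dark steel barrel (68 mm diameter, top at 66 mm) in the middle. Origin: centre of its underside on the table, on the vertical turning axis of the cap; z up.
- bayonet_cap: aluminium cap, 78 mm diameter, captive over the barrel: it turns about the upright axis of lamp_socket and slides down 18 mm on a spring (about 3 N on the dish at first, 10 N at the bottom). Origin on that axis, level with the table when popped up (disc top then at 96 mm), sinking with the cap; z up, x points to the finger dish. Clockwise locks; anticlockwise it soon meets a stop.
- finger_dish (a point): centre of the floor of the round red dish on the cap's arm, 62 mm from the turning axis. Open at the top, 45 mm inner and 52 mm outer diameter, rim 9 mm above the floor; shut fingertips fit in to press the floor and push the rim round. Floor above the table: 92 mm popped up, 89 mm standing on the ring, 74 mm fully in, 78 mm under the ring short of the stop, 81 mm locked.
- ring_centre (a point): centre of the top of the fixed bayonet ring hidden in the barrel, 62 mm above the table on the turning axis. Off its notches the cap's pins stand hard on it after 3 mm of press. The notches come 15 to 75 degrees clockwise of the start, unseen, different each time, with some 14 degrees of play in all. There the cap goes in the full 18 mm.
- catch (a point): the same axis, 3 mm lower, level with the recesses of the catch. Pressed at least 14 mm in, the pins pass under the ring and the cap turns clockwise only, 90 degrees from the notches to a hard stop. Let go there, it springs up to 11 mm below popped up and is locked; let go short of it, it stays 14 mm down, not locked; let go at the notches, it pops right up.
- amber_vial: bystander: small brown bottle, 30 mm diameter, 77 mm high; origin at the centre of its underside
- objective_20x: bystander: white microscope objective with a green band, 28 mm diameter, 52 mm high; origin at the centre of its underside
- hex_key_5: bystander: black hex key, 30 x 80 x 5 mm, lying; origin at the centre of its underside
- clear_sleeve: bystander: clear plastic cup-like sleeve, 45 mm diameter, 51 mm high; origin at the centre of its underside
- tweezers: bystander: steel tweezers, 11 x 120 x 9 mm, lying; origin at the centre of its underside
- oil_bottle: bystander: small white bottle with a black cap, 26 mm diameter, 67 mm high; origin at the centre of its underside

How it is judged:
By the outcome, as a careful person would: the job done as asked, in the order asked, and still so for the second after the job is handed in, with the robot touching nothing.
It also fails if it takes over 72 s, if anything falls off the work surface, if the arm or the gripper's body presses on something with over 40 N, if the wrist force passes 120 N, or if a joint passes its speed limit or range.

### The arm

A 6-joint arm with a two-finger parallel gripper is mounted at the origin on a cart in front of the work surface, level with it; the furniture and walls round the work are solid. World frame = base frame: x ahead of the robot, y to its left, z up, the work surface at z = 0. Lengths are in m, angles in rad, forces in N, time in s.
With the tool pointing down it reaches from about 0.375 to 0.9 m from the base axis. Payload 3.1 kg.
Tool frame: the origin (TCP) lies where the fingers leave the gripper's body, on its centre line; the fingertips stand 70 mm ahead of it and the grasp point (between the pads) lies 51 mm ahead of it; z points along the fingers, y is the line along which they close (so a half turn about z gives the same grasp; the last joint's range is limited). The gripper opens to 87 mm and grips with 3 to 60 N. Pads are 19 mm wide; open, the fingers measure 117 mm over their backs; the gripper's body (75 mm by 190 mm) begins 51 mm behind the grasp point.
Start: joints at [1.01, 0.527, 1.433, -0, 1.181, -0.178], TCP at [0.233, 0.58, 0.292] pointing down, gripper open.
Joint ranges: [-3.08, 3.08], [-0.75, 2.2], [0.22, 2.44], [-1.43, 4.57], [0, 2.65], [-2.85, 2.85]. Speed limits (rad/s): [2.79, 2.79, 3.14, 3.14, 3.14, 3.14].

### API

Orientations are given as a unit quaternion [x, y, z, w].
In Python, from rig import robot gives the robot as it stands.
- The arm moves only by the tool send_rows, never from a script. Its argument "deltas" is text: rows parted by semicolons, each of 7 numbers parted by spaces: the shift along the tool's x, y, z in mm, then the turn, a rotation vector about the tool's x, y, z in degrees, then the opening, from 0 (shut) to 1 (fully open). A call has 1 to 10 rows; each row shifts and turns the commanded pose from where the row before left it, along the tool's axes as they then stand; what a row does not reach is not made up. A row lasts 1/8 s, in which the tool goes at most 62.5 mm and 10.7 degrees, less where a joint would pass 70% of its speed; a pose out of reach is approached as far as the arm can. A call is refused whole if a number of a shift passes 62.5 or a number of a turn 10.7, either way. A call with a gripper value outside its range is refused whole. The fingers move at their own pace and stop on an object; "newtons" is the grip in N (left out, the last holds). Time passes only in rows, so rows that do not move let the fingers close. It gives the time, the measured TCP pose, the force, the opening and the grip force at its end, in the units of the state.
- robot.get_obs(): the state, without advancing time (a new reading comes with each control period).
- robot.camera(name): name is "scene" or "top"; returns a dict with "image" (384x512x3 uint8, red, green, blue), "depth" (384x512 float32, m along the optical axis (not along the pixel's ray), 0 where there is no reading), "fovy" (degrees; the focal length in pixels is half the picture's height over the tangent of half this angle, whatever the lens; pixels are square), "cx", "cy" (the principal point, pixels), "k1" (the pictures are not rectified: a ray, as slopes to the right and down, at radius r is drawn at 1 + k1 r^2 times it, then the intrinsics apply), "rvec" (rotation vector, rad) and "tvec" (3), from world to camera coordinates, as OpenCV has them. Camera axes: x right, y down, z forward; pixel columns grow to the right and rows downward; lengths in m; the calibration is good to about 2 mm. A picture is of the moment at which its call begins.
- robot.hand_in(): hands the job in; it is judged then, once.
Trained networks look in the newest picture that a camera, given by its name, has taken for a name from the list of things; names that differ only in an ending like _2 or _b are one class to them, and where a whole thing is asked for, a point or a joint stands for the part that bears it (a point fixed in the world has none). Each returns a list of dicts, best first, with "p" (0 to 1); they miss things now and then, are a little off and sometimes report something else, mostly with a low value. They report only what shows in the picture. A call takes as long as a camera call.
- robot.find_in(camera, thing): "box" ([left, top, right, bottom] in pixels, round what is visible of it).
- robot.cut_out(camera, thing): "region" (384x512 bool, what is visible of it) and "box" ([left, top, right, bottom] in pixels, round what is visible of it).
The state is a dict: "time": time; "q": joint angles; "joint_velocities": joint speeds; "joint_torque": joint torques, N m; "position": TCP position; "tool_rot": TCP orientation; "ft_force": force on the tool from outside, world axes, zero at the start; "moment": the same for the moment, N m; "grip_width": finger opening in m; "grip_force": force on a finger pad.
Only numpy, scipy, OpenCV 4.12 (cv2) and the standard library are available. Lean on these libraries where they do the work, as an engineer would, in place of code of your own. Each camera call takes 0.05 s, during which the arm holds its last target. There are 200 camera calls.

## Working session

There is one attempt and no reset: what is moved stays moved. The work goes in short steps, Python scripts to look and compute and a tool call to move; the robot and the scene stay as the last step left them, time stands still between calls to the robot, and variables do not carry over. Pictures are saved under pics/ and viewed, at most 10 in all, crops included, and the job is handed in when it is done.

Besides the shell and the picture viewer there is one more tool, called after "Request:" as a command line: name --argument value ..., lists and objects as JSON in quotes. send_rows: Moves the arm, as the interface text tells. Its arguments: {"type":"object","properties":{"deltas":{"type":"string"},"newtons":{"type":"number"}},"required":["deltas"]}

```bash
mkdir -p pics
cat > h.py <<'E'
import numpy as np, cv2
from rig import robot
def cloud(c):
    H,W=c["depth"].shape; f=H/2/np.tan(np.radians(c["fovy"])/2)
    K=np.array([[f,0,c["cx"]],[0,f,c["cy"]],[0,0,1]])
    u,v=np.meshgrid(np.arange(W),np.arange(H))
    n=cv2.undistortPoints(np.stack([u,v],-1).reshape(-1,1,2).astype(np.float64),K,np.array([c["k1"],0,0,0,0.])).reshape(H,W,2)
    d=c["depth"][...,None]; P=np.concatenate([n*d,d],-1)
    R=cv2.Rodrigues(np.array(c["rvec"],float))[0]
    return (P-np.array(c["tvec"]))@R
E
python3 - <<'E'
from h import *
o=robot.get_obs(); print(o["position"],o["tool_rot"],o["grip_width"],o["ft_force"])
ims=[]
for n in("top","scene"):
    c=robot.camera(n); P=cloud(c); np.save(n+".npy",P); cv2.imwrite(f"pics/{n}0.png",c["image"][...,::-1])
    for t in ("lamp_socket","bayonet_cap","finger_dish","amber_vial","objective_20x","hex_key_5","clear_sleeve","tweezers","oil_bottle"):
        r=robot.cut_out(n,t)
        if r:
            m=r[0]["region"]&(c["depth"]>0); q=P[m]; print(n,t,round(r[0]["p"],2),np.array(r[0]["box"]).round(),np.median(q,0).round(3),q.min(0).round(3),q.max(0).round(3))
    hsv=cv2.cvtColor(c["image"],cv2.COLOR_RGB2HSV)
    m=((hsv[...,0]<8)|(hsv[...,0]>172))&(hsv[...,1]>150)&(hsv[...,2]>70)&(c["depth"]>0); q=P[m]
    print("red",m.sum(),np.median(q,0),np.percentile(q,[2,98],axis=0))
    ims.append(c["image"][...,::-1])
E
```

```text
[0.23252367 0.57952239 0.29128703] [ 1.89722130e-01  9.81837262e-01 -9.76428569e-04 -3.88118249e-04] 0.08704877533965218 [-0.06764231 -0.44777165  0.23011896]
top lamp_socket 0.79 [333. 160. 382. 190.] [ 0.596 -0.351  0.094] [ 0.558 -0.47  -0.006] [ 0.654 -0.304  0.107]
top bayonet_cap 0.68 [341. 158. 383. 189.] [ 0.597 -0.362  0.096] [ 0.56  -0.47  -0.003] [ 0.644 -0.314  0.107]
top finger_dish 0.57 [339. 157. 384. 190.] [ 0.599 -0.363  0.096] [ 0.56  -0.436 -0.003] [ 0.663 -0.314  0.107]
top amber_vial 0.53 [378. 166. 392. 185.] [ 0.607 -0.462  0.057] [ 0.586 -0.508 -0.003] [ 0.631 -0.427  0.104]
top objective_20x 0.44 [339. 157. 384. 189.] [ 0.599 -0.362  0.096] [ 0.56  -0.434 -0.004] [ 0.648 -0.314  0.107]
top clear_sleeve 0.53 [266. 158. 279. 173.] [ 0.653 -0.112  0.041] [ 0.617 -0.132 -0.001] [ 0.663 -0.095  0.056]
top tweezers 0.45 [126. 219. 132. 231.] [0.461 0.32  0.044] [0.448 0.314 0.002] [0.473 0.332 0.068]
red 504 [ 0.58169321 -0.42985566  0.10139642] [[ 0.47930772 -0.73165992  0.078573  ]
 [ 0.6734787   0.43494585  0.25772812]]
scene bayonet_cap 0.73 [353. 209. 397. 240.] [ 0.584 -0.367  0.095] [ 0.556 -0.437  0.002] [ 0.7   -0.27   0.104]
scene finger_dish 0.66 [351. 208. 398. 239.] [ 0.585 -0.366  0.095] [ 0.556 -0.437 -0.002] [ 0.785 -0.265  0.104]
scene objective_20x 0.64 [397. 231. 408. 242.] [ 0.668 -0.431  0.043] [ 0.661 -0.441  0.014] [ 0.678 -0.423  0.054]
scene hex_key_5 0.51 [274. 230. 302. 238.] [ 0.526 -0.136  0.004] [ 0.507 -0.2    0.002] [ 0.531 -0.125  0.007]
scene clear_sleeve 0.62 [291. 196. 303. 220.] [ 0.624 -0.118  0.035] [ 0.611 -0.136 -0.002] [ 0.66  -0.092  0.054]
scene oil_bottle 0.57 [155. 175. 163. 192.] [0.456 0.319 0.033] [0.447 0.311 0.007] [0.469 0.332 0.065]
red 280 [ 0.57762272 -0.40907939  0.09400955] [[ 0.47273078 -0.66200145  0.05426714]
 [ 0.64776718  0.45233793  0.25283456]]
```

View pics/top0.png

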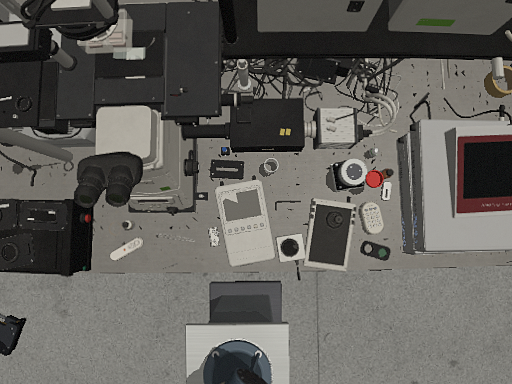

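View pics/scene0.png

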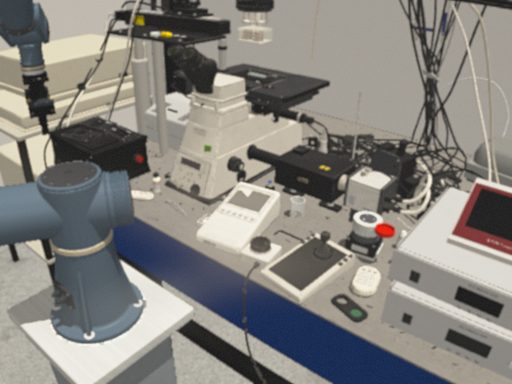

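The top view shows the lamp house at about (351,173) and its red dish at (374,179), next to the tall instrument that starts at column 400. Next I'll measure the dish, the axis and the obstacles precisely.

```bash
python3 - <<'E'
from h import *
from scipy.optimize import least_squares
for n in("top","scene"):
    P=np.load(n+".npy"); im=cv2.imread(f"pics/{n}0.png"); hsv=cv2.cvtColor(im,cv2.COLOR_BGR2HSV)
    box=(P[...,0]>.45)&(P[...,0]<.75)&(P[...,1]>-.5)&(P[...,1]<-.25)
    red=box&((hsv[...,0]<8)|(hsv[...,0]>172))&(hsv[...,1]>140)&(hsv[...,2]>60)&(P[...,2]>.07)
    q=P[red]; print(n,"red",red.sum(),q.mean(0).round(4),np.percentile(q,[3,97],axis=0).round(4).tolist())
    e=cv2.minEnclosingCircle(q[:,:2].astype(np.float32)); print(" enc",e)
    g=box&~red&(P[...,2]>.09)&(P[...,2]<.102)&(hsv[...,1]<60); q=P[g]; q=q[np.hypot(q[:,0]-.595,q[:,1]+.36)<.06]
    print(" disc",len(q),q.mean(0).round(4),cv2.minEnclosingCircle(q[:,:2].astype(np.float32)))
    # height map
P=np.load("top.npy").reshape(-1,3)
xs=np.arange(.40,.78,.02); ys=np.arange(-.20,-.58,-.02)
print("y:",(ys*1000).round().astype(int))
for x in xs[::-1]:
    print(round(x*1000),*["%4d"%(1000*np.max(P[(abs(P[:,0]-x)<.01)&(abs(P[:,1]-y)<.01)&(P[:,2]<.6),2],initial=-.001)) for y in ys])
for n,(a,b,c,d) in dict(top=(320,130,430,220),scene=(320,180,440,270)).items():
    im=cv2.imread(f"pics/{n}0.png")[b:d,a:c]; cv2.imwrite(f"pics/{n}z.png",cv2.resize(im,None,fx=6,fy=6,interpolation=2))
E
python3 -c "
import cv2,numpy as np
a=cv2.imread('pics/topz.png');b=cv2.imread('pics/scenez.png')
s=400/a.shape[1]
cv2.imwrite('pics/z.png',np.hstack([cv2.resize(a,(400,330)),cv2.resize(b,(400,330))]))"
```

```text
top red 248 [ 0.5865 -0.4116  0.0947] [[0.5633, -0.4326, 0.0891], [0.6082, -0.3875, 0.1033]]
 enc ((0.5861372947692871, -0.40935492515563965), 0.027166346088051796)
 disc 541 [ 0.6077 -0.3515  0.0964] ((0.6035703420639038, -0.3561219871044159), 0.0439244769513607)
scene red 217 [ 0.5835 -0.4107  0.0954] [[0.5585, -0.4341, 0.0898], [0.6069, -0.3886, 0.1023]]
 enc ((0.5820000767707825, -0.4092073440551758), 0.027367010712623596)
 disc 375 [ 0.6008 -0.352   0.0958] ((0.6002963185310364, -0.35629504919052124), 0.045350417494773865)
y: [-200 -220 -240 -260 -280 -300 -320 -340 -360 -380 -400 -420 -440 -460
 -480 -500 -520 -540 -560]
760  144  124  155  164  167  155  169  161  153   -1   -1   18  187  184   16    3    3   58  165
740  144  132  155  165  174  173  173  157  148  128   -1    2  174  174   71   77  198  199  199
720  144  130  155  164  174  153  155  156  154  130  129  134  153  120   71  199  201  200  201
700  145  115  155  155  166  156  155  155  153  126    5    5    5    7    5  199  201  201  200
680  143    8  154  154  154  154  154  154  150    5    4   52   55 
[... 715 characters left out ...]
00  201
520    6    4   46   45   44   44   44   44   41    3   24   25   23    2    5  199  201  200  200
500    6   10   42   44   43   51   47   44   46   15   25   27   24   12    5  199  199  201  202
480    4   35   43   41   54  104  103   43   45    4   26   25   26   21    6  199  200  200  200
460    5   34   38   41   55  105  103   40   42    3   30   25   25   23    5  201  201  200  200
440   33   34   36   36   41   45   45   38   36    5   24   24   25   22    5  200  200  200  200
420   39   33   36   37   38   35   35   37   33    3   11   23   21    4    5  199  201  200  201
400   39   30   34   33   33   34   34   32   30    4   13   12    8    5    3  200  202  201  200
```

View pics/z.png

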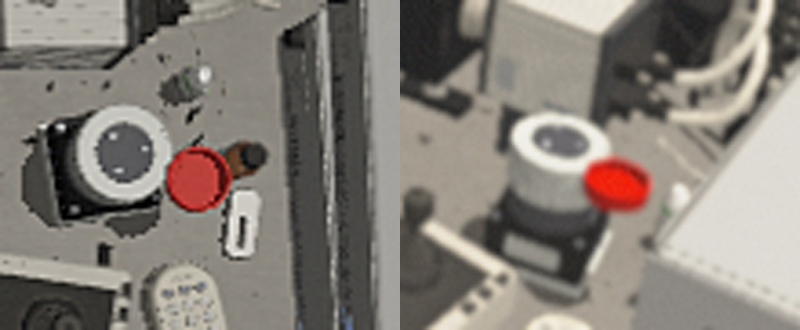

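Run:
```python
from h import *
from scipy.optimize import least_squares
A=np.array([.584,-.410])
for n in("top","scene"):
    P=np.load(n+".npy").reshape(-1,3)
    m=(P[:,2]>.092)&(P[:,2]<.101)&(np.hypot(P[:,0]-.602,P[:,1]+.352)<.05)&(np.hypot(P[:,0]-A[0],P[:,1]-A[1])>.03)
    q=P[m][:,:2].astype(np.float32); print(n,len(q),q.min(0),q.max(0))
    # best cover of radius-39 disc: maximise inside minus outside
    h=cv2.convexHull(q)[:,0]; h=h[np.hypot(*(h-A).T)>.04]
    r=least_squares(lambda c:np.hypot(*(h-c).T)-.039,[.602,-.352],loss="soft_l1",f_scale=.002); print(" axis",r.x.round(4),r.fun.round(4)[:6], np.hypot(*(r.x-A)))
P=np.concatenate([np.load(n+".npy").reshape(-1,3) for n in("top","scene")])
print("height map x=.2..8 , y .7..-.5")
ys=np.arange(.7,-.5,-.08)
for x in np.arange(.8,.19,-.05):
    print(round(x*1000),*["%4d"%(1000*np.max(P[(abs(P[:,0]-x)<.025)&(abs(P[:,1]-y)<.04),2],initial=-.001)) for y in ys])
```

```text
top 516 [ 0.5703017  -0.38934028] [ 0.6471221  -0.31410533]
 axis [ 0.6083 -0.3535] [-0.0001 -0.0004 -0.0005 -0.0007 -0.0014 -0.0005] 0.06152019578949491
scene 358 [ 0.5639014  -0.38823298] [ 0.64495724 -0.31449747]
 axis [ 0.6049 -0.3528] [ 0.0011  0.0011 -0.0002  0.0006 -0.0009 -0.0001] 0.06090005998770937
height map x=.2..8 , y .7..-.5
800  551  543  565  555  513  681  687  664  332  658  657  147  669  155  191
750  551  540  512  516  450  678  683  350  335  658  742  743  744  753  757
700  449  570  463  462  458  353  353  352  325  768  666  726  665  665  756
650  471  557  448  449  449  353  353  353  108  141  142  143  141  145  666
600    6   57    6    5    3  441  443  435  116   88   88    7    9  102  106
550  149  151  148  144   24  478  477  462   89   89   87    9   44   98  104
500  154  155  159  157    6  476  479  467   81   79   76    6  102  103   27
450  153  153  156  154    6   69   14    9   67   69 1156   38  104  105   30
400  156  158  155  145   23   25   13    8   54   55   56   63   36   36   22
350  153  157  150  145   22   19    8    6   38   44   42   61   30   32   13
300   -1  337  571  142    5    4    5    4    6    6    5   23   25   23    6
250  336  336  589  605   -1   -1   -1   -1   -1   -1   -1   -1   -1   -1   -1
200   -1  509  528  614  625   -1   -1   -1   -1   -1   -1   -1   -1   -1   -1
```

Request:
send_rows --deltas "-18 -24 0 0 0 0 0;-35 -48 0 0 0 0 0;-35 -48 0 0 0 0 0;-35 -48 0 0 0 0 0;-35 -48 0 0 0 0 0;-35 -48 0 0 0 0 0;-35 -48 0 0 0 0 0;-35 -48 0 0 0 0 0;-35 -48 0 0 0 0 0;-35 -48 0 0 0 0 0"

```text
time: 2.25
position: [0.3724, 0.0308, 0.2927]
tool_rot: [0.19, 0.982, 0.0, 0.001]
ft_force: [0.7, 2.1, -0.8]
grip_width: 0.0018
grip_force: 0.0
```

```bash
cat > plan.py <<'E'
import sys
from h import *
from scipy.spatial.transform import Rotation as R
# args: target tcp x y z (m), yaw of tool y (deg): total tool-frame shift now and turn
t=np.array(list(map(float,sys.argv[1:4]))); yaw=float(sys.argv[4])
o=robot.get_obs(); r=R.from_quat(o["tool_rot"]); y=r.as_matrix()[:,1]; now=np.degrees(np.arctan2(y[1],y[0]))
w=np.array([np.cos(np.radians(yaw+90)),np.sin(np.radians(yaw+90)),0]); v=np.array([np.cos(np.radians(yaw)),np.sin(np.radians(yaw)),0])
T=R.from_matrix(np.c_[w,v,[0,0,-1]])
print("t",o["time"],"pos",o["position"].round(4),"yaw",now.round(1),"q6",o["q"][5])
print("shift mm",(1000*r.inv().apply(t-o["position"])).round(1),"turn deg",np.degrees((r.inv()*T).as_rotvec()).round(1),"F",np.round(o["ft_force"],2))
E
python3 plan.py .3843 0 .291 -13
```

```text
t 2.25 pos [0.3724 0.0308 0.2927] yaw 68.1 q6 -1.408176837538474
shift mm [-22.5 -24.2   1.7] turn deg [ 0.1  0.1 81.1] F [ 0.66  2.08 -0.83]
```

Request:
send_rows --deltas "0 0 0 0 0 10.1 0;0 0 0 0 0 10.1 0;0 0 0 0 0 10.1 0;0 0 0 0 0 10.1 0;0 0 0 0 0 10.1 0;0 0 0 0 0 10.1 0;0 0 0 0 0 10.1 0;0 0 0 0 0 10.4 0;0 0 0 0 0 0 0"

```text
time: 3.38
position: [0.3721, 0.0327, 0.2924]
tool_rot: [0.782, 0.624, 0.0, 0.0]
ft_force: [0.5, 0.1, -0.2]
grip_width: 0.0005
grip_force: 0.0
```

```bash
python3 plan.py .5843 -.4106 .24 -13
```

```text
t 3.375 pos [0.3721 0.0327 0.2924] yaw -12.9 q6 0.010334160951469112
shift mm [-385.   305.5   52.6] turn deg [0.  0.  0.1] F [ 0.47  0.08 -0.25]
```

Request:
send_rows --deltas "-43 34 6 0 0 0 0;-43 34 6 0 0 0 0;-43 34 6 0 0 0 0;-43 34 6 0 0 0 0;-43 34 6 0 0 0 0;-43 34 6 0 0 0 0;-43 34 6 0 0 0 0;-43 34 6 0 0 0 0;-41 33 5 0 0 0 0;0 0 0 0 0 0 0"

```text
time: 4.62
position: [0.5834, -0.4148, 0.2379]
tool_rot: [0.782, 0.623, -0.0, 0.001]
ft_force: [-0.2, 1.1, -0.3]
grip_width: 0.0007
grip_force: 0.0
```

```bash
python3 plan.py .5843 -.4106 .18 -13
python3 - <<'E'
from h import *
ims=[]
for n,(a,b,c,d) in dict(top=(310,120,440,230),scene=(320,150,450,260)).items():
    k=robot.camera(n); ims.append(cv2.resize(k["image"][b:d,a:c,::-1],(400,340),interpolation=2))
cv2.imwrite("pics/a.png",np.hstack(ims))
E
```

```text
t 4.625 pos [ 0.5834 -0.4148  0.2379] yaw -13.0 q6 -0.5471489323027873
shift mm [ 4.4 -0.1 57.9] turn deg [0.1 0.1 0. ] F [-0.19  1.05 -0.35]
```

View pics/a.png

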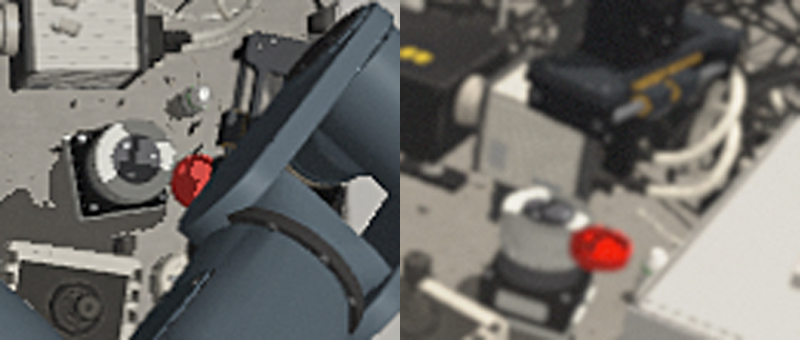

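Request:
send_rows --deltas "4 0 20 0 0 0 0;0 0 20 0 0 0 0;0 0 21 0 0 0 0;0 0 0 0 0 0 0;0 0 0 0 0 0 0"

```text
time: 5.35
position: [0.5838, -0.4071, 0.1784]
tool_rot: [0.782, 0.623, 0.0, 0.0]
ft_force: [0.1, -0.7, -0.4]
grip_width: 0.0005
grip_force: 0.0
```

```bash
python3 plan.py .5843 -.4106 .162 -13
python3 - <<'E'
from h import *
k=robot.camera("scene"); im=k["image"][170:260,330:440,::-1]
cv2.imwrite("pics/b.png",cv2.resize(im,None,fx=6,fy=6,interpolation=2))
E
```

```text
t 5.35 pos [ 0.5838 -0.4071  0.1784] yaw -13.0 q6 -0.5393131670799786
shift mm [-3.2  1.2 16.4] turn deg [0. 0. 0.] F [ 0.14 -0.68 -0.37]
```

View pics/b.png

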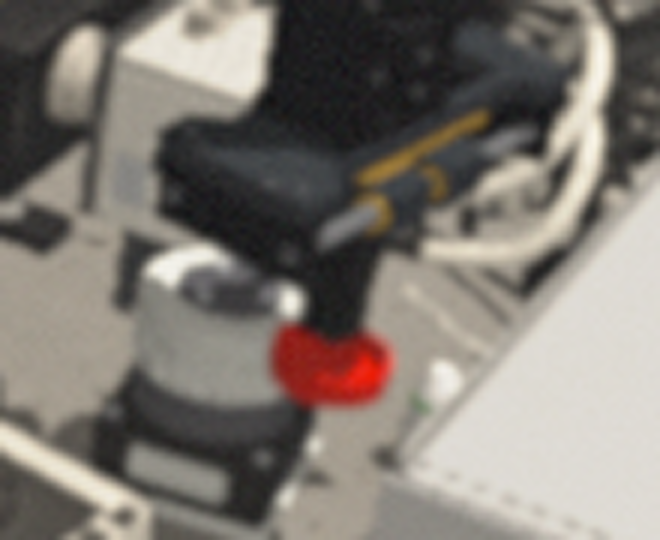

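The fingers show as a dark column at (340,310) in the crop, centred over the red dish at (332,365). I'll lower them into it.

Request:
send_rows --deltas "-2 1 6 0 0 0 0;0 0 5 0 0 0 0;0 0 3 0 0 0 0;0 0 2 0 0 0 0;0 0 0 0 0 0 0;0 0 0 0 0 0 0"

```text
time: 6.15
position: [0.5842, -0.4092, 0.1623]
tool_rot: [0.782, 0.623, 0.0, 0.0]
ft_force: [0.6, -0.3, -0.2]
grip_width: 0.0002
grip_force: 0.0
```

```bash
python3 plan.py .5843 -.4106 .162 -13
```

```text
t 6.15 pos [ 0.5842 -0.4092  0.1623] yaw -13.0 q6 -0.5408660987167074
shift mm [-1.4  0.4  0.3] turn deg [0. 0. 0.] F [ 0.59 -0.28 -0.23]
```

Request:
send_rows --deltas "0 0 1.5 0 0 0 0;0 0 0 0 0 0 0;0 0 0 0 0 0 0"

```text
time: 6.52
position: [0.5842, -0.4094, 0.1613]
tool_rot: [0.782, 0.623, -0.0, 0.0]
ft_force: [0.1, 0.6, 4.1]
grip_width: 0.0005
grip_force: 1.7
```

Request:
send_rows --deltas "0 0 1.5 0 0 0 0;0 0 0 0 0 0 0;0 0 0 0 0 0 0"

```text
time: 6.9
position: [0.5842, -0.4094, 0.1594]
tool_rot: [0.782, 0.623, -0.0, 0.0]
ft_force: [-0.1, -0.6, 4.8]
grip_width: 0.0003
grip_force: 2.0
```

Request:
send_rows --deltas "0 0 1 0 0 0 0;0 0 0 0 0 0 0;0 0 0 0 0 0 0"

```text
time: 7.28
position: [0.5843, -0.4094, 0.1588]
tool_rot: [0.782, 0.623, -0.0, 0.0]
ft_force: [-0.9, 0.6, 5.6]
grip_width: 0.0002
grip_force: 3.0
```

Request:
send_rows --deltas "0 0 1.5 0 0 0 0;0 0 0 0 0 0 0;0 0 0 0 0 0 0"

```text
time: 7.65
position: [0.5844, -0.4096, 0.1585]
tool_rot: [0.782, 0.623, -0.0, 0.001]
ft_force: [-2.5, 0.7, 9.5]
grip_width: 0.0005
grip_force: 5.1
```

```bash
cat > arc.py <<'E'
import numpy as np
def c(t): return 62*np.array([np.cos(np.radians(t)),np.sin(np.radians(t))])
def row(t0,t1,psi):
    d=c(t1)-c(t0); a,b=np.radians(psi+90),np.radians(psi)
    return d@[np.cos(a),np.sin(a)], d@[np.cos(b),np.sin(b)]
psi=-13; t=-111
while t>-300:
    n=t-4; turn=4.5 if -150>=t>-186 else 0
    print(t,"%.1f %.1f 0 0 0 %.1f"%(*row(t,n,psi),turn)); psi-=turn; t=n
print("final psi",psi)
E
python3 arc.py
```

```text
-111 0.8 -4.3 0 0 0 0.0
-115 1.0 -4.2 0 0 0 0.0
-119 1.3 -4.1 0 0 0 0.0
-123 1.6 -4.0 0 0 0 0.0
-127 1.9 -3.9 0 0 0 0.0
-131 2.2 -3.7 0 0 0 0.0
-135 2.4 -3.6 0 0 0 0.0
-139 2.7 -3.4 0 0 0 0.0
-143 2.9 -3.2 0 0 0 0.0
-147 3.1 -3.0 0 0 0 0.0
-151 3.3 -2.8 0 0 0 4.5
-155 3.3 -2.8 0 0 0 4.5
-159 3.3 -2.8 0 0 0 4.5
-163 3.2 -2.9 0 0 0 4.5
-167 3.2 -2.9 0 0 0 4.5
-171 3.2 -2.9 0 0 0 4.5
-175 3.2 -3.0 0 0 0 4.5
-179 3.1 -3.0 0 0 0 4.5
-183 3.1 -3.0 0 0 0 4.5
-187 3.1 -3.0 0 0 0 0.0
-191 3.3 -2.8 0 0 0 0.0
-195 3.5 -2.6 0 0 0 0.0
-199 3.6 -2.3 0 0 0 0.0
-203 3.8 -2.1 0 0 0 0.0
-207 3.9 -1.8 0 0 0 0.0
-211 4.1 -1.5 0 0 0 0.0
-215 4.1 -1.2 0 0 0 0.0
-219 4.2 -0.9 0 0 0 0.0
-223 4.3 -0.6 0 0 0 0.0
-227 4.3 -0.3 0 0 0 0.0
-231 4.3 -0.0 0 0 0 0.0
-235 4.3 0.3 0 0 0 0.0
-239 4.3 0.6 0 0 0 0.0
-243 4.2 0.9 0 0 0 0.0
-247 4.2 1.2 0 0 0 0.0
-251 4.1 1.4 0 0 0 0.0
-255 4.0 1.7 0 0 0 0.0
-259 3.8 2.0 0 0 0 0.0
-263 3.7 2.3 0 0 0 0.0
-267 3.5 2.5 0 0 0 0.0
-271 3.3 2.8 0 0 0 0.0
-275 3.1 3.0 0 0 0 0.0
-279 2.9 3.2 0 0 0 0.0
-283 2.7 3.4 0 0 0 0.0
-287 2.5 3.6 0 0 0 0.0
-291 2.2 3.7 0 0 0 0.0
-295 1.9 3.9 0 0 0 0.0
-299 1.7 4.0 0 0 0 0.0
final psi -53.5
```

Request:
send_rows --deltas "0.4 -2.1 0 0 0 0 0;0.4 -2.2 0 0 0 0 0;0.5 -2.1 0 0 0 0 0;0.5 -2.1 0 0 0 0 0;0.6 -2.1 0 0 0 0 0;0.7 -2 0 0 0 0 0;0 0 0 0 0 0 0"

```text
time: 8.52
position: [0.5746, -0.4047, 0.1587]
tool_rot: [0.783, 0.623, 0.001, 0.004]
ft_force: [2.1, -0.8, 7.6]
grip_width: 0.0002
grip_force: 3.8
```

Request:
send_rows --deltas "0.8 -2 0 0 0 0 0;0.8 -2 0 0 0 0 0;0.9 -2 0 0 0 0 0;0 0 0 0 0 0 0"

```text
time: 9.02
position: [0.5693, -0.401, 0.1587]
tool_rot: [0.783, 0.623, 0.001, 0.004]
ft_force: [2.2, -1.0, 7.8]
grip_width: 0.0003
grip_force: 3.8
```

Request:
send_rows --deltas "1 -1.9 0 0 0 0 0;1 -1.9 0 0 0 0 0;1.1 -1.9 0 0 0 0 0;0 0 0 0 0 0 0"

```text
time: 9.52
position: [0.5644, -0.3968, 0.1587]
tool_rot: [0.783, 0.623, 0.001, 0.004]
ft_force: [1.4, -0.7, 7.0]
grip_width: 0.0004
grip_force: 3.9
```

Request:
send_rows --deltas "1.1 -1.9 0 0 0 0 0;1.2 -1.8 0 0 0 0 0;1.2 -1.8 0 0 0 0 0;0 0 0 0 0 0 0"

```text
time: 10.02
position: [0.5599, -0.3921, 0.1587]
tool_rot: [0.783, 0.622, 0.001, 0.004]
ft_force: [2.1, -0.8, 6.9]
grip_width: 0.0008
grip_force: 3.9
```

Request:
send_rows --deltas "1.3 -1.8 0.3 0 0 0 0;1.3 -1.7 0 0 0 0 0;1.4 -1.7 0 0 0 0 0;0 0 0 0 0 0 0"

```text
time: 10.52
position: [0.556, -0.3873, 0.1586]
tool_rot: [0.783, 0.622, 0.001, 0.004]
ft_force: [1.8, -0.7, 8.4]
grip_width: 0.0007
grip_force: 4.2
```

Request:
send_rows --deltas "1.4 -1.6 0 0 0 0 0;1.5 -1.6 0 0 0 0 0;1.5 -1.5 0 0 0 0 0;0 0 0 0 0 0 0"

```text
time: 11.02
position: [0.5525, -0.3819, 0.1586]
tool_rot: [0.783, 0.622, 0.001, 0.004]
ft_force: [2.6, -1.0, 9.0]
grip_width: 0.0005
grip_force: 4.1
```

Request:
send_rows --deltas "1.6 -1.4 0 0 0 4.2 0;1.6 -1.5 0 0 0 4.2 0;1.5 -1.5 0 0 0 4.2 0;0 0 0 0 0 0 0"

```text
time: 11.52
position: [0.5492, -0.376, 0.1586]
tool_rot: [0.846, 0.533, 0.001, 0.004]
ft_force: [0.6, -1.3, 8.9]
grip_width: 0.0005
grip_force: 4.5
```

Request:
send_rows --deltas "1.5 -1.6 0 0 0 4.2 0;1.4 -1.6 0 0 0 4.2 0;1.3 -1.7 0 0 0 4.2 0;0 0 0 0 0 0 0"

```text
time: 12.02
position: [0.5465, -0.3692, 0.1577]
tool_rot: [0.9, 0.437, 0.001, 0.002]
ft_force: [1.4, -0.6, 6.1]
grip_width: 0.0001
grip_force: 3.0
```

The height fell by about 1 mm and the force dropped, so the pins have reached the notches. I'll move slightly further to centre them, then press.

Request:
send_rows --deltas "1.3 -1.8 0 0 0 3 0;0.8 -1 0 0 0 1 0;0 0 2 0 0 0 0;0 0 0 0 0 0 0;0 0 0 0 0 0 0"

```text
time: 12.65
position: [0.5456, -0.3659, 0.1552]
tool_rot: [0.914, 0.405, 0.001, 0.002]
ft_force: [1.5, -0.7, 4.9]
grip_width: 0.0004
grip_force: 2.5
```

Request:
send_rows --deltas "0 0 2 0 0 0 0;0 0 2 0 0 0 0;0 0 2 0 0 0 0;0 0 2 0 0 0 0;0 0 2 0 0 0 0;0 0 0 0 0 0 0;0 0 0 0 0 0 0"

```text
time: 13.52
position: [0.5456, -0.3659, 0.1459]
tool_rot: [0.914, 0.405, 0.001, 0.002]
ft_force: [0.9, -0.5, 9.0]
grip_width: 0.0003
grip_force: 4.2
```

Request:
send_rows --deltas "0 0 1.5 0 0 0 0;0 0 1 0 0 0 0;0 0 0 0 0 0 0;0 0 0 0 0 0 0"

```text
time: 14.02
position: [0.5456, -0.366, 0.1437]
tool_rot: [0.914, 0.405, 0.001, 0.002]
ft_force: [0.3, -0.3, 10.3]
grip_width: 0.0007
grip_force: 4.9
```

```bash
python3 plan.py .545 -.36 .144 -70
```

```text
t 14.025 pos [ 0.5456 -0.366   0.1437] yaw -42.2 q6 -0.024688336132937066
shift mm [ 4.  -4.4 -0.3] turn deg [ 0.3 -0.1 27.8] F [ 0.31 -0.26 10.28]
```

Request:
send_rows --deltas "1.3 -1.7 0 0 0 4 0;1.2 -1.8 0 0 0 4 0;1.2 -1.8 0 0 0 4 0;1.1 -1.8 0 0 0 4 0;1.1 -1.9 0 0 0 4 0;1 -1.9 0 0 0 4 0;0.9 -2 0 0 0 4 0;0.8 -2 0 0 0 4 0;0.8 -2 0 0 0 4 0;0.7 -2 0 0 0 4 0"

```text
time: 15.28
position: [0.5447, -0.3446, 0.1437]
tool_rot: [0.998, 0.067, 0.001, 0.002]
ft_force: [-0.4, -0.6, 10.0]
grip_width: 0.0004
grip_force: 5.2
```

```bash
python3 plan.py .545 -.36 .144 -90
python3 - <<'E'
from h import *
p=robot.get_obs()["position"][:2]-[.6065,-.3527]; print(np.hypot(*p),np.degrees(np.arctan2(p[1],p[0])))
E
```

```text
t 15.275 pos [ 0.5447 -0.3446  0.1437] yaw -82.3 q6 0.6994538159500451
shift mm [-1.7 15.3 -0.2] turn deg [ 0.2 -0.2  7.7] F [-0.38 -0.55 10.02]
0.06235646571052905 172.51961571710245
```

Request:
send_rows --deltas "0.6 -2.1 0 0 0 4 0;0.5 -2.1 0 0 0 4 0;0.5 -2.1 0 0 0 0 0;0.6 -2.1 0 0 0 0 0;0.6 -2.1 0 0 0 0 0;0.7 -2 0 0 0 0 0;0.7 -2 0 0 0 0 0;0.8 -2 0 0 0 0 0;0.9 -2 0 0 0 0 0;1 -1.9 0 0 0 0 0"

```text
time: 16.52
position: [0.551, -0.3245, 0.1437]
tool_rot: [1.0, -0.002, 0.001, 0.002]
ft_force: [-1.3, -2.0, 9.6]
grip_width: 0.0003
grip_force: 5.2
```

```bash
cat > st.py <<'E'
from h import *
o=robot.get_obs(); p=o["position"][:2]-[.6065,-.3527]; t=np.degrees(np.arctan2(p[1],p[0]))%360-360; F=o["ft_force"]
y=cv2.Rodrigues(np.zeros(3))[0]; a=np.radians(t-90)
print("r",np.hypot(*p).round(4),"th",t.round(1),"Ftan",(F[0]*np.cos(a)+F[1]*np.sin(a)).round(2),"F",F.round(2),"z",o["position"][2],"t",o["time"])
E
python3 st.py
```

```text
r 0.0622 th -207.0 Ftan -2.42 F [-1.34 -2.04  9.59] z 0.14370576877905222 t 16.525
```

Request:
send_rows --deltas "1.1 -1.9 0 0 0 0 0;1.1 -1.8 0 0 0 0 0;1.2 -1.8 0 0 0 0 0;1.3 -1.8 0 0 0 0 0;1.3 -1.7 0 0 0 0 0;1.4 -1.7 0 0 0 0 0;1.5 -1.6 0 0 0 0 0;1.5 -1.5 0 0 0 0 0;1.5 -1.5 0 0 0 0 0;1.6 -1.4 0 0 0 0 0"

```text
time: 17.77
position: [0.5642, -0.3074, 0.1437]
tool_rot: [1.0, -0.001, 0.001, 0.001]
ft_force: [-2.9, -1.8, 11.2]
grip_width: 0.0006
grip_force: 5.9
```

```bash
python3 st.py
```

```text
r 0.062 th -227.0 Ftan -3.36 F [-2.94 -1.78 11.25] z 0.1436785139936968 t 17.775
```

Request:
send_rows --deltas "1.6 -1.4 0 0 0 0 0;1.7 -1.3 0 0 0 0 0;1.8 -1.3 0 0 0 0 0;1.8 -1.2 0 0 0 0 0;1.8 -1.1 0 0 0 0 0;1.9 -1.1 0 0 0 0 0;1.9 -1 0 0 0 0 0;0 0 0 0 0 0 0"

```text
time: 18.77
position: [0.5768, -0.2987, 0.1437]
tool_rot: [1.0, -0.001, 0.001, 0.001]
ft_force: [-2.0, 0.1, 10.9]
grip_width: 0.0004
grip_force: 5.7
```

```bash
python3 st.py
```

```text
r 0.0616 th -241.2 Ftan -1.69 F [-1.97  0.08 10.87] z 0.14368582000808627 t 18.775
```

Next, short steps until the stop.

Request:
send_rows --deltas "1.9 -1 0 0 0 0 0;2 -0.9 0 0 0 0 0;2 -0.9 0 0 0 0 0;2 -0.8 0 0 0 0 0;0 0 0 0 0 0 0"

```text
time: 19.4
position: [0.5848, -0.2951, 0.1437]
tool_rot: [1.0, -0.001, 0.001, 0.001]
ft_force: [-1.5, 0.1, 11.7]
grip_width: 0.0004
grip_force: 5.5
```

```bash
python3 st.py
```

```text
r 0.0615 th -249.3 Ftan -1.41 F [-1.55  0.1  11.67] z 0.14369637771311686 t 19.4
```

Request:
send_rows --deltas "2 -0.7 0 0 0 0 0;2.1 -0.6 0 0 0 0 0;0 0 0 0 0 0 0"

```text
time: 19.77
position: [0.5888, -0.2938, 0.1437]
tool_rot: [1.0, -0.002, 0.001, 0.001]
ft_force: [-1.1, -0.3, 11.6]
grip_width: 0.0001
grip_force: 5.7
```

```bash
python3 st.py
```

```text
r 0.0615 th -253.3 Ftan -1.15 F [-1.1  -0.32 11.58] z 0.14366288932407636 t 19.775
```

Request:
send_rows --deltas "2.1 -0.6 0 0 0 0 0;2.1 -0.5 0 0 0 0 0;0 0 0 0 0 0 0"

```text
time: 20.15
position: [0.593, -0.2928, 0.1436]
tool_rot: [1.0, -0.002, 0.001, 0.001]
ft_force: [-2.2, -0.4, 10.8]
grip_width: 0.0006
grip_force: 6.1
```

```bash
python3 st.py
```

```text
r 0.0614 th -257.3 Ftan -2.27 F [-2.23 -0.42 10.8 ] z 0.14363332612411836 t 20.15
```

Request:
send_rows --deltas "1.1 -0.2 0 0 0 0 0;1.1 -0.2 0 0 0 0 0;0 0 0 0 0 0 0"

```text
time: 20.52
position: [0.595, -0.2924, 0.1437]
tool_rot: [1.0, -0.002, 0.001, 0.001]
ft_force: [-3.0, -0.7, 10.6]
grip_width: 0.0005
grip_force: 6.2
```

```bash
python3 st.py
```

```text
r 0.0613 th -259.2 Ftan -3.1 F [-3.03 -0.66 10.56] z 0.14366450227702374 t 20.525
```

Request:
send_rows --deltas "1.1 -0.2 0 0 0 0 0;1.1 -0.2 0 0 0 0 0;0 0 0 0 0 0 0"

```text
time: 20.9
position: [0.5972, -0.2921, 0.1436]
tool_rot: [1.0, -0.002, 0.001, 0.001]
ft_force: [-1.5, -0.6, 11.0]
grip_width: 0.0002
grip_force: 6.4
```

```bash
python3 st.py
```

```text
r 0.0613 th -261.3 Ftan -1.56 F [-1.49 -0.6  10.95] z 0.14363674239073285 t 20.9
```

Request:
send_rows --deltas "1.1 -0.1 0 0 0 0 0;1.1 -0.1 0 0 0 0 0;0 0 0 0 0 0 0"

```text
time: 21.28
position: [0.5994, -0.292, 0.1437]
tool_rot: [1.0, -0.002, 0.001, 0.001]
ft_force: [-2.6, -0.3, 11.0]
grip_width: 0.0005
grip_force: 6.5
```

```bash
python3 st.py
```

```text
r 0.0612 th -263.3 Ftan -2.66 F [-2.64 -0.27 10.97] z 0.14365695584807048 t 21.275
```

Request:
send_rows --deltas "1.1 0 0 0 0 0 0;1.1 0 0 0 0 0 0;0 0 0 0 0 0 0"

```text
time: 21.65
position: [0.6016, -0.2918, 0.1436]
tool_rot: [1.0, -0.002, 0.001, 0.001]
ft_force: [-2.6, 0.0, 10.4]
grip_width: 0.0003
grip_force: 6.6
```

```bash
python3 st.py
```

```text
r 0.0611 th -265.4 Ftan -2.59 F [-2.6   0.03 10.36] z 0.1436466208619318 t 21.65
```

Request:
send_rows --deltas "1.1 0 0 0 0 0 0;1.1 0 0 0 0 0 0;0 0 0 0 0 0 0"

```text
time: 22.02
position: [0.6038, -0.2917, 0.1436]
tool_rot: [1.0, -0.002, 0.001, 0.001]
ft_force: [-2.5, -0.3, 11.2]
grip_width: 0.0004
grip_force: 6.5
```

```bash
python3 st.py
```

```text
r 0.061 th -267.4 Ftan -2.51 F [-2.5  -0.28 11.16] z 0.14363410391119338 t 22.025
```

Run:
```python
from h import *
ims=[]
for n,(a,b,c,d) in dict(top=(310,120,440,230),scene=(320,150,450,260)).items():
    k=robot.camera(n); P=cloud(k); im=k["image"]; hsv=cv2.cvtColor(im,cv2.COLOR_RGB2HSV)
    red=((hsv[...,0]<8)|(hsv[...,0]>172))&(hsv[...,1]>140)&(hsv[...,2]>60)&(np.hypot(P[...,0]-.6065,P[...,1]+.3527)<.12)
    q=P[red]; print(n,red.sum(), q.mean(0) if len(q) else "",np.percentile(q,[2,98],axis=0) if len(q) else "")
    ims.append(cv2.resize(im[b:d,a:c,::-1],(400,340),interpolation=2))
cv2.imwrite("pics/c.png",np.hstack(ims))
```

```text
top 0  
scene 139 [ 0.58793496 -0.29326753  0.07799523] [[ 0.56650994 -0.31614572  0.07250231]
 [ 0.61367845 -0.26793026  0.08559128]]
```

View pics/c.png

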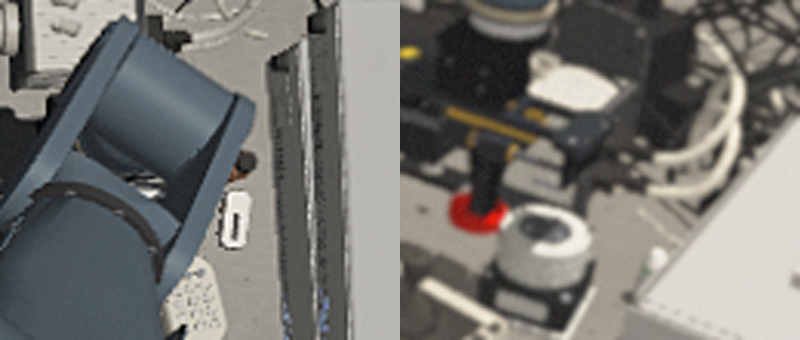

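The picture shows the dish following the fingers, at about (478,212) in the crop. I'll carry on gently to the stop.

Request:
send_rows --deltas "1.1 0 0 0 0 0 0;1.1 0 0 0 0 0 0;0 0 0 0 0 0 0"

```text
time: 22.5
position: [0.6059, -0.2917, 0.1437]
tool_rot: [1.0, -0.002, 0.0, 0.001]
ft_force: [-2.4, -0.6, 10.9]
grip_width: 0.0003
grip_force: 6.8
```

```bash
python3 st.py
```

```text
r 0.061 th -269.4 Ftan -2.36 F [-2.36 -0.57 10.95] z 0.14365758782125734 t 22.5
```

Request:
send_rows --deltas "1.1 0.1 0 0 0 0 0;1.1 0.1 0 0 0 0 0;0 0 0 0 0 0 0"

```text
time: 22.88
position: [0.6074, -0.2918, 0.1436]
tool_rot: [1.0, -0.002, -0.0, 0.0]
ft_force: [-4.2, -0.3, 12.3]
grip_width: 0.0005
grip_force: 8.0
```

```bash
python3 st.py
```

```text
r 0.0609 th -270.9 Ftan -4.2 F [-4.2  -0.34 12.32] z 0.14361066064687883 t 22.875
```

Force is rising and the following is falling off, so I'm at or near the stop. One more small step to confirm.

Request:
send_rows --deltas "1 0.1 0 0 0 0 0;0 0 0 0 0 0 0;0 0 0 0 0 0 0"

```text
time: 23.25
position: [0.6079, -0.2918, 0.1436]
tool_rot: [1.0, -0.002, -0.001, 0.0]
ft_force: [-5.5, -0.6, 13.0]
grip_width: 0.0004
grip_force: 8.5
```

Request:
send_rows --deltas "1 0.1 0 0 0 0 0;0 0 0 0 0 0 0;0 0 0 0 0 0 0"

```text
time: 23.62
position: [0.6085, -0.2918, 0.1436]
tool_rot: [1.0, -0.002, -0.002, 0.0]
ft_force: [-6.5, -0.1, 13.9]
grip_width: 0.0003
grip_force: 9.2
```

Request:
send_rows --deltas "0 0 -2 0 0 0 0;0 0 -2 0 0 0 0;0 0 -2 0 0 0 0;0 0 -2 0 0 0 0;0 0 -1 0 0 0 0;0 0 0 0 0 0 0;0 0 0 0 0 0 0"

```text
time: 24.5
position: [0.6084, -0.292, 0.1506]
tool_rot: [1.0, -0.001, -0.002, 0.0]
ft_force: [-5.0, -2.9, 4.7]
grip_width: 0.0003
grip_force: 5.2
```

```bash
python3 st.py
```

```text
r 0.0607 th -271.8 Ftan -4.94 F [-5.04 -2.91  4.69] z 0.15055523751506475 t 24.5
```

Request:
send_rows --deltas "0 0 -1 0 0 0 0;0 0 -1 0 0 0 0;-2 0 0 0 0 0 0;-2 0 0 0 0 0 0;0 0 0 0 0 0 0"

```text
time: 25.12
position: [0.6062, -0.2911, 0.1529]
tool_rot: [1.0, -0.001, 0.0, -0.0]
ft_force: [-0.5, -0.5, 0.6]
grip_width: 0.0003
grip_force: 0.0
```

```bash
python3 st.py
```

```text
r 0.0616 th -269.7 Ftan -0.53 F [-0.53 -0.49  0.59] z 0.15293939630469658 t 25.125
```

Force is gone with the tip at 83 mm, so the cap has stayed at about 81 mm. I'll lift straight out and check.

Request:
send_rows --deltas "0 0 -4 0 0 0 0;0 0 -8 0 0 0 0;0 0 -15 0 0 0 0;0 0 -30 0 0 0 0;0 0 -40 0 0 0 0;0 0 -40 0 0 0 0;-20 -40 -20 0 0 0 0;0 0 0 0 0 0 0"

```text
time: 26.12
position: [0.5856, -0.2494, 0.3137]
tool_rot: [1.0, -0.001, 0.002, 0.001]
ft_force: [-0.2, -0.5, -1.1]
grip_width: 0.0002
grip_force: 0.0
```

Run:
```python
from h import *
ims=[]
for n,(a,b,c,d) in dict(top=(310,120,440,230),scene=(320,150,450,260)).items():
    k=robot.camera(n); P=cloud(k); im=k["image"]; hsv=cv2.cvtColor(im,cv2.COLOR_RGB2HSV)
    red=((hsv[...,0]<8)|(hsv[...,0]>172))&(hsv[...,1]>140)&(hsv[...,2]>60)&(np.hypot(P[...,0]-.6065,P[...,1]+.3527)<.12)
    q=P[red]; 
    if len(q): print(n,red.sum(),q.mean(0),np.percentile(q,[2,50,98],axis=0).round(4).tolist())
    g=(np.hypot(P[...,0]-.6065,P[...,1]+.3527)<.035)&(P[...,2]<.12)&(P[...,2]>.05)
    if g.any(): print(" disc top z",np.percentile(P[g][:,2],[20,50,80]))
    ims.append(cv2.resize(im[b:d,a:c,::-1],(400,340),interpolation=2))
cv2.imwrite("pics/d.png",np.hstack(ims))
o=robot.get_obs(); print(o["position"],o["ft_force"],o["time"])
```

```text
top 10 [ 0.58124118 -0.2956077   0.11068443] [[0.5644, -0.3049, 0.0783], [0.5792, -0.3017, 0.0886], [0.5936, -0.2532, 0.2933]]
 disc top z [0.08431745 0.08566288 0.08718158]
scene 188 [ 0.59911912 -0.28981609  0.08515305] [[0.5714, -0.3139, 0.08], [0.6024, -0.2893, 0.0842], [0.6212, -0.2674, 0.0915]]
 disc top z [0.08445415 0.08570582 0.08683328]
[ 0.58616726 -0.25135116  0.31128992] [ 0.19497466  0.92525673 -0.96508152] 26.225
```

View pics/d.png

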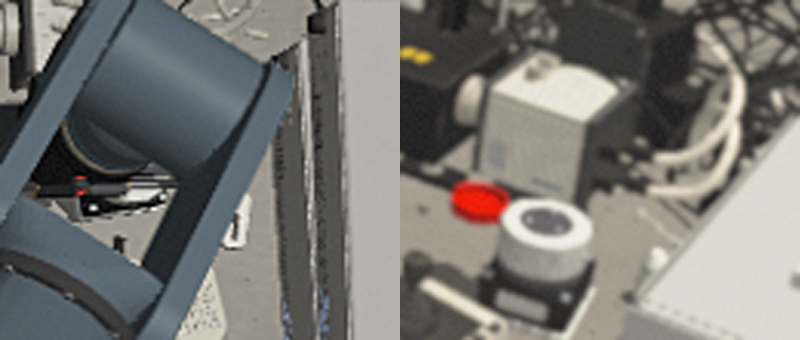

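The cap's disc top is at 85.6 mm. Locked it should be 96 − 11 = 85 mm, and unlocked under the ring 82 mm. It's free of the robot and locked, so I'm handing in.

```bash
python3 -c "
from rig import robot
print(robot.hand_in())"
```

```text
the job is handed in; nothing more can be done
None
```

The bayonet cap is pressed in, turned to the stop and locked in its catch: its disc top measures 85.6 mm against 85 mm expected, the gripper is clear, and the job was handed in at about 26 s.

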